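# Condition a rubber tube in the lever test press and hold it at test load

## Task

Lay the loose black rubber tube in the vee cradle of the test press and push the shuttle fully home under the foot. Condition the rubber with a full stroke: pull the red lever handle down to its stop and let it come all the way back up. Then pull the handle down again until the dial needle stands in the green band and finish while holding it there: do not let go, the load must stay on for the reading; leave the tools lying on the bench undisturbed.

Things in the scene. Friction and masses are not known exactly. Their poses are not given: they have to be found in the camera images.
- tube_center (a point): black rubber tube, 27 mm in diameter and 59 mm long, 30 g, lying on the bench in front of the press; this point is its centre, 13.6 mm above what it lies on; its y axis runs along the tube
- cradle (a point): where the tube's centre comes to lie in the vee cradle on the shuttle, 50 mm above the bench; x runs along the vee (the tube's direction), y along the shuttle's travel, pointing away from the foot, z up. The open vee is 50 mm long, 26 mm wide over its lips, which end 8 mm below this point, so fingers pass outside it; the shuttle's plate is 27 mm below. Free above at the loading end
- knob (a point): black upright knob on the shuttle, 19 mm in diameter, for pushing the shuttle: this point is on its axis, 13 mm below its top and 25 mm above the shuttle's plate; 130 mm from the cradle on the side away from the foot, and moves with it; at home still 93 mm clear of the side of the press head (blue, 70 mm wide, top 186 mm above the bench, the dial on its front)
- shuttle (a joint): travel of the shuttle in m: 0 at the loading end, 0.150 fully home with the cradle under the foot; it moves along the cradle's -y axis, takes about 2 N and stays where it is left. It starts between 0 and 0.015
- handle: red round crossbar handle of the lever, a sleeve 18 mm in diameter and 92 mm long that turns freely on its spindle; origin at its centre, y axis along the bar (parallel to the cradle's y axis). At rest it stands about 232 mm above the bench
- lever_hinge (a point): point on the lever's level hinge axis (parallel to the bar), 146 mm above the bench; the bar's axis circles it at 150 mm radius, the bar's centre 55 mm to its -y side (axes as the cradle's). At rest the lever points 0.61 rad above level, to -x of the hinge (towards the robot); pulled down it goes to 0.44 rad below level at the stop
- lever (a joint): angle of the lever in rad: 0 at rest (up), 1.05 at its lower stop; a spring brings it back to 0 (4 N at the bar at rest, about 9 N at the stop with a tube under the foot). The foot moves down 22 mm per rad and meets a tube lying in the cradle at about 0.44
- needle (a joint): dial needle in rad, 0 (lower left) with no load, clockwise as the load grows; the green band is 2.6 to 3.3 rad (about 10 N on the tube), which a tube in the cradle gives at lever angles of about 0.84 to 0.94; about 4.0 with the lever at its stop. It moves only while the foot presses on a tube
- lot_stamp: bystander: wooden-handled hand stamp, 25 x 34 x 64 mm, standing on the bench; origin under its base
- plug_gauge_0: bystander: steel plug gauge with a green ring, 97 mm long, 22 mm thick, lying on the bench; origin at its underside
- plug_gauge_1: bystander: steel plug gauge with a red ring, 97 mm long, 23 mm thick, lying on the bench; origin at its underside
- caliper: bystander: digital caliper, 236 mm long, lying on the bench; origin at its underside
Not all that is in view belongs to the job. What is shaped like the part that bears tube_center but orange or yellow is not meant.

How it is judged:
By the outcome, as a careful person would: the job done as asked, in the order asked, and still so for the second after the job is handed in, while the arm keeps its last pose, push and grip.
It also fails if it takes over 70 s, if anything falls off the work surface, if the arm or the gripper's body presses on something with over 40 N, if the wrist force passes 120 N, or if a joint passes its speed limit or range.

## Robot

A 6-joint arm with a two-finger parallel gripper is mounted at the origin on a cart in front of the work surface, level with it; the furniture and walls round the work are solid. World frame = base frame: x ahead of the robot, y to its left, z up, the work surface at z = 0. Lengths are in m, angles in rad, forces in N, time in s.
With the tool pointing down it reaches from about 0.275 to 0.725 m from the base axis. Payload 5.6 kg.
Tool frame: the origin (TCP) lies midway between the tips of the shut fingers; the grasp point (between the pads) lies 19 mm behind it (r.grip_point_offset is the distance from the TCP to the grasp point, in m); z points along the fingers, y is the line along which they close (so a half turn about z gives the same grasp; the last joint's range is limited). The gripper opens to 85 mm and grips with 20 to 120 N. Pads are 22 mm wide; open, the fingers measure 114 mm over their backs; the gripper's body (76 mm by 85 mm) begins 54 mm behind the grasp point. The pads swing forward as they close: fully open they stand 13 mm farther back than shut.
Start: joints at [-1.027, 0.255, 0.108, 0, -1.424, -0.285], TCP at [0.141, -0.532, 0.231] pointing down, gripper open.
Joint ranges: [-2.95, 2.95], [-1.21, 1.97], [-1.09, 1.5], [-2.87, 1.71], [-2.94, -0.07], [-3.05, 3.05]. Speed limits (rad/s): [2.57, 2.57, 3.14, 3.14, 3.14, 3.14].

## Interface

Orientations are given as [roll, pitch, yaw] about the fixed x, y, z axes, in that order (R = Rz(yaw) Ry(pitch) Rx(roll)).
In Python, from station import r, capture, ticket gives the robot as it stands.
- The arm moves only by the tool send_rows, never from a script. Its argument "plan" is text: rows parted by semicolons, each of 7 numbers parted by spaces: the turn, a rotation vector about the tool's x, y, z in degrees, then the shift along the tool's x, y, z in mm, then the finger opening in mm, from 0 to 85.4. In form: ax ay az x y z fingers; .... A call has 1 to 20 rows; each row shifts and turns the commanded pose from where the row before left it, along the tool's axes as they then stand; what a row does not reach is not made up. A row lasts 1/10 s, in which the tool goes at most 50 mm and 8.59 degrees, less where a joint would pass 70% of its speed; a pose out of reach is approached as far as the arm can. A call with a gripper value outside its range is refused whole. The fingers move at their own pace and stop on an object; the grip force is fixed at half the most. Time passes only in rows, so rows that do not move let the fingers close. It gives the time, the measured TCP pose, the force, the opening and the grip force at its end, in the units of the state.
- r.observe(): the state, without advancing time (a new reading comes with each control period).
- capture(name): name is "scene" or "top"; returns a dict with "image" (420x560x3 uint8, red, green, blue), "range_z" (420x560 float32, m along the optical axis (not along the pixel's ray), 0 where there is no reading), "mtx" (3x3 intrinsics, pixels), "extrinsics" (4x4, takes a point from camera to world coordinates). Camera axes: x right, y down, z forward; pixel columns grow to the right and rows downward; lengths in m; the calibration is good to about 2 mm. A picture is of the moment at which its call begins.
- ticket.close_job(): hands the job in; it is judged then, once.
The state is a dict: "time": time; "joint_positions": joint angles; "joint_vel": joint speeds; "effort": joint torques, N m; "tool_pos": TCP position; "tool_rot": TCP orientation; "force": force on the tool from outside, world axes, zero at the start; "torque": the same for the moment, N m; "finger_gap": opening from 0.0 (shut) to 1.0 (fully open); "grip_force": force on a finger pad.
Only numpy, scipy, OpenCV 4.12 (cv2) and the standard library are available. Lean on these libraries where they do the work, as an engineer would, in place of code of your own. Each camera call takes 0.05 s, during which the arm holds its last target. There are 200 camera calls.

## Working session

There is one attempt and no reset: what is moved stays moved. The work goes in short steps, Python scripts to look and compute and a tool call to move; the robot and the scene stay as the last step left them, time stands still between calls to the robot, and variables do not carry over. Pictures are saved under pics/ and viewed, at most 10 in all, crops included, and the job is handed in when it is done.

Besides the shell and the picture viewer there is one more tool, called after "Emit:" as a command line: name --argument value ..., lists and objects as JSON in quotes. send_rows: Moves the arm, as the interface text tells. Its arguments: {"type":"object","properties":{"plan":{"type":"string"}},"required":["plan"]}

```bash
mkdir -p pics; cat > h.py <<'E'
import numpy as np, cv2
from station import r, capture, ticket
def shot(name,fn):
    d=capture(name); cv2.imwrite('pics/'+fn+'.png',cv2.cvtColor(d['image'],cv2.COLOR_RGB2BGR)); np.savez('pics/'+fn,**d); return d
def pt(d,u,v,w=1):
    z=d['range_z'][v-w:v+w+1,u-w:u+w+1]; z=np.median(z[z>0]); K=d['mtx']
    p=[(u-K[0,2])*z/K[0,0],(v-K[1,2])*z/K[1,1],z,1]; return (d['extrinsics']@p)[:3]
E
python3 - <<'E'
from h import *
a=shot('scene','s0');b=shot('top','t0')
for d in(a,b): print(d['extrinsics'].round(3),d['mtx'].round(0))
s=r.observe();print(s)
E
```

```text
[[-0.481 -0.595  0.644 -0.122]
 [-0.877  0.329 -0.351  0.378]
 [-0.003 -0.733 -0.68   0.82 ]
 [ 0.     0.     0.     1.   ]] [[393.   0. 274.]
 [  0. 393. 209.]
 [  0.   0.   1.]]
[[-5.200e-02 -9.780e-01  2.030e-01  2.540e-01]
 [-9.990e-01  5.100e-02 -9.000e-03  2.900e-02]
 [-1.000e-03 -2.030e-01 -9.790e-01  1.472e+00]
 [ 0.000e+00  0.000e+00  0.000e+00  1.000e+00]] [[540.   0. 288.]
 [  0. 540. 210.]
 [  0.   0.   1.]]
{'time': 0.1, 'joint_positions': array([-1.02743478e+00,  2.55681722e-01,  1.07154411e-01, -4.27220796e-04,
       -1.42388790e+00, -2.84588188e-01]), 'joint_vel': array([ 6.23127917e-05, -2.30780014e-03,  2.22651134e-03,  1.35403594e-03,
       -1.64081082e-03, -1.16272428e-03]), 'effort': array([-1.37743711e-03, -3.87607491e+01,  2.38474131e+01,  5.37784785e+00,
       -3.82740924e-03, -4.09252195e-06]), 'tool_pos': array([ 0.14068358, -0.53125725,  0.23049678]), 'tool_rot': array([ 3.13992025e+00, -4.90018189e-05, -2.88288213e+00]), 'force': array([-0.30064504,  0.197428  ,  0.17382089]), 'torque': array([-0.01509995, -0.03082436, -0.00838219]), 'grip_force': 0.0, 'finger_gap': 0.9976942246338119}
```

View pics/s0.png

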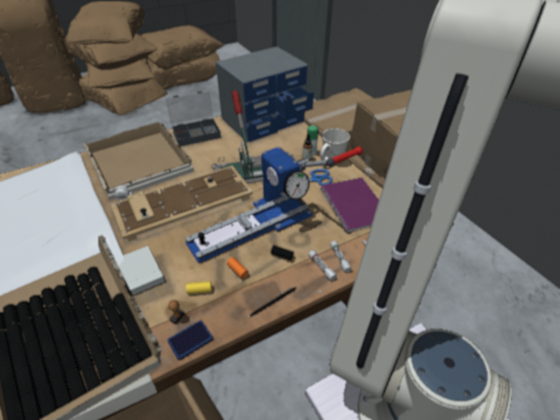

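View pics/t0.png

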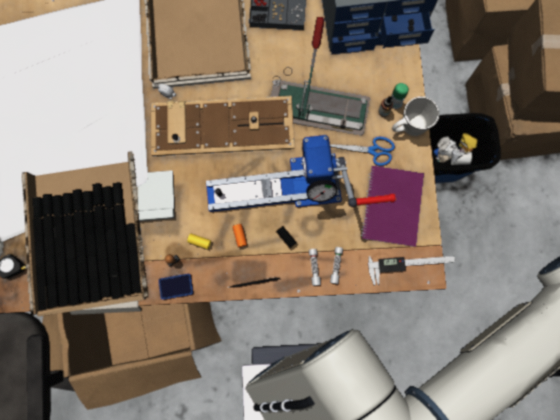

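The top view shows the black tube at about (287,237), the knob at (221,193), the cradle near (265,187), the press head at (318,160) and the red handle at (375,199). The rack of black tubes on the left isn't part of the job. I'll enlarge both views.

```bash
python3 - <<'E'
import cv2,numpy as np
a=cv2.imread('pics/s0.png')[130:280,180:380];b=cv2.imread('pics/t0.png')[130:280,200:400]
c=np.vstack([cv2.resize(x,(800,600),interpolation=cv2.INTER_CUBIC) for x in(a,b)])
cv2.imwrite('pics/ca.png',c[:600]);cv2.imwrite('pics/cb.png',c[600:])
E
```

```text
(no output)
```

View pics/ca.png

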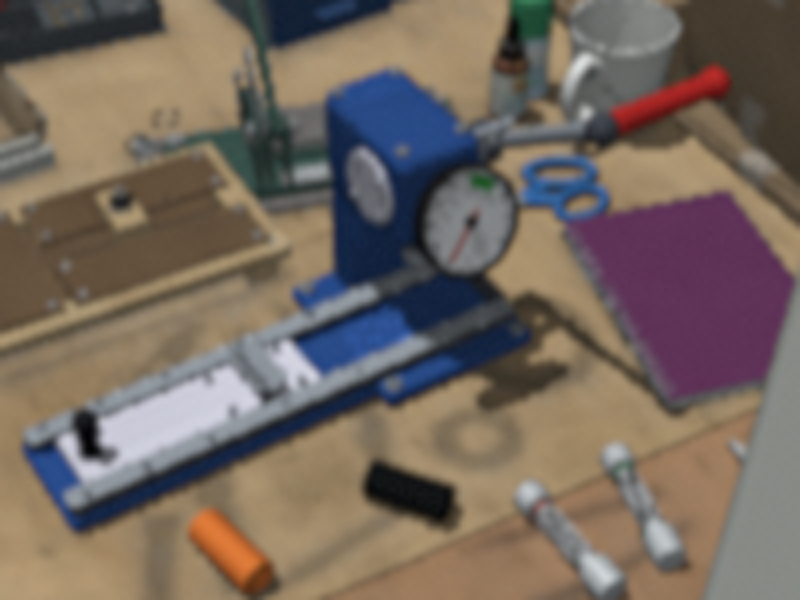

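View pics/cb.png

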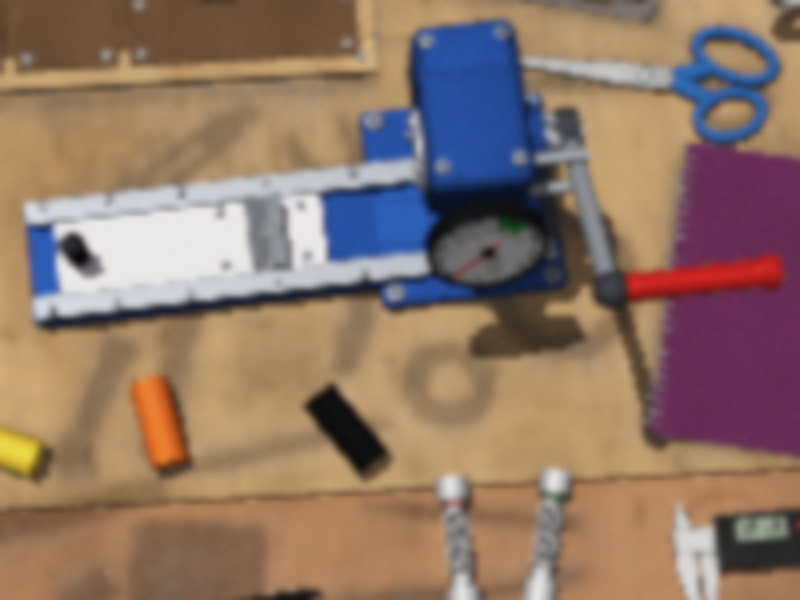

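Close up, the tube axis runs from (322,395) to (372,465), the knob top is at (73,245), the vee centre at (268,235), and the bar runs from (627,288) to (775,270), all in crop-b pixels. The needle rests at lower left. Next I'll convert these to world positions.

```bash
cat >> h.py <<'E'
def ray(d,u,v,h):
    K=d['mtx'];E=d['extrinsics'];q=E[:3,:3]@[(u-K[0,2])/K[0,0],(v-K[1,2])/K[1,1],1];o=E[:3,3]
    return o+q*(h-o[2])/q[2]
E
python3 - <<'E'
from h import *
np.set_printoptions(precision=4,suppress=True)
t=np.load('pics/t0.npz');s=np.load('pics/s0.npz')
B=lambda x,y,h:(ray(t,200+x/4,130+y/4,h),pt(t,round(200+x/4),round(130+y/4)))
A=lambda x,y,h:(ray(s,180+x/4,130+y/4,h),pt(s,round(180+x/4),round(130+y/4)))
print('tube',B(345,428,.027),A(412,490,.02))
print('tubeends',B(325,398,.02)[0],B(368,458,.02)[0])
print('knob',B(73,245,.061),A(88,418,.061))
print('vee lips',B(268,198,.042),B(268,268,.042),B(250,235,.042),B(287,232,.042))
print('vee scene',A(240,345,.042),A(275,392,.042))
for x,y in((30,205),(220,183),(415,163)):print('rail',B(x,y,.03))
for x,y in((640,286),(700,280),(765,271)):print('bar',B(x,y,.241))
for x,y in((625,120),(670,103),(710,86)):print('barS',A(x,y,.235))
print('head',B(420,35,.186),B(420,170,.186),B(520,165,.186))
# black tube mask
g=t['image'].astype(int);m=np.zeros(g.shape[:2],np.uint8);m[220:255,272:302]=(g[220:255,272:302].max(2)<45)
n,l,st,c=cv2.connectedComponentsWithStats(m);i=1+np.argmax(st[1:,4]);print(st[i],c[i],ray(t,*c[i],.02))
ys,xs=np.nonzero(l==i);P=np.array([ray(t,x,y,.02)[:2] for x,y in zip(xs,ys)]);print(cv2.minAreaRect((P*1000).astype(np.float32)))
E
```

```text
tube (array([0.4802, 0.0231, 0.027 ]), array([0.4803, 0.0238, 0.0266])) (array([0.4753, 0.0267, 0.02  ]), array([0.4744, 0.0273, 0.0233]))
tubeends [0.5027 0.0356 0.02  ] [0.46   0.0086 0.02  ]
knob (array([0.6086, 0.1994, 0.061 ]), array([0.6095, 0.2001, 0.0605])) (array([0.6033, 0.2019, 0.061 ]), array([0.6077, 0.2006, 0.0582]))
vee lips (array([0.6395, 0.0676, 0.042 ]), array([0.6387, 0.0677, 0.0396])) (array([0.5904, 0.0698, 0.042 ]), array([0.5938, 0.0702, 0.0272])) (array([0.6141, 0.081 , 0.042 ]), array([0.6141, 0.0825, 0.0395])) (array([0.6149, 0.0557, 0.042 ]), array([0.6198, 0.0554, 0.0222]))
vee scene (array([0.6365, 0.0765, 0.042 ]), array([0.6537, 0.0696, 0.0253])) (array([0.5822, 0.0752, 0.042 ]), array([0.5966, 0.0682, 0.0256]))
rail (array([0.6463, 0.232 , 0.03  ]), array([0.6484, 0.2314, 0.0248]))
rail (array([0.6551, 0.1006, 0.03  ]), array([0.6551, 0.1007, 0.0277]))
rail (array([ 0.6624, -0.0348,  0.03  ]), array([ 0.6228, -0.0293,  0.1676]))
bar (array([ 0.5214, -0.1524,  0.241 ]), array([ 0.5203, -0.1523,  0.2405]))
bar (array([ 0.5232, -0.1877,  0.241 ]), array([ 0.5229, -0.1874,  0.2422]))
bar (array([ 0.5266, -0.226 ,  0.241 ]), array([ 0.5254, -0.2248,  0.2438]))
barS (array([ 0.5168, -0.1489,  0.235 ]), array([ 0.5163, -0.1476,  0.2358]))
barS (array([ 0.518 , -0.1848,  0.235 ]), array([ 0.5175, -0.1861,  0.2341]))
barS (array([ 0.5209, -0.2189,  0.235 ]), array([ 0.5201, -0.2202,  0.2335]))
head (array([ 0.7009, -0.0359,  0.186 ]), array([ 0.7002, -0.0359,  0.1861])) (array([ 0.6136, -0.0308,  0.186 ]), array([ 0.6198, -0.0317,  0.1684])) (array([ 0.6136, -0.0926,  0.186 ]), array([ 0.6141, -0.0926,  0.1864]))
[277 227  19  20 164] [286.1159 236.8537] [0.4817 0.0234 0.02  ]
((481.7178955078125, 23.700695037841797), (57.82917022705078, 21.33194923400879), 37.25684356689453)
```

Emit:
send_rows --plan "0 0 -6.7 0 0 0 85; 0 0 -6.7 0 0 0 85; 0 0 -6.7 0 0 0 85; 0 0 0 -42.6 18.5 9 85; 0 0 0 -42.6 18.5 9 85; 0 0 0 -42.6 18.5 9 85; 0 0 0 -42.6 18.5 9 85; 0 0 0 -42.6 18.5 9 85; 0 0 0 -42.6 18.5 9 85; 0 0 0 -42.6 18.5 9 85; 0 0 0 -42.6 18.5 9 85; 0 0 0 -42.6 18.5 9 85; 0 0 0 -42.6 18.5 9 85; 0 0 0 -42.6 18.5 9 85; 0 0 0 -42.6 18.5 9 85; 0 0 0 -42.6 18.5 9 85; 0 0 0 -42.6 18.5 9 85; 0 0 0 0 0 0 85; 0 0 0 0 0 0 85"

```text
time: 2.0
tool_pos: [0.4811, 0.0228, 0.1044]
tool_rot: [3.141, -0.002, -2.53]
force: [-0.4, -1.5, -1.0]
finger_gap: 0.998
grip_force: 0.0
```

```bash
cat >> h.py <<'E'
from scipy.spatial.transform import Rotation as Ro
def go(p,yaw):
    s=r.observe();R=Ro.from_euler('xyz',s['tool_rot']);T=Ro.from_euler('xyz',[np.pi,0,np.radians(yaw)])
    print('t',round(s['time'],2),'pos',s['tool_pos'].round(4),'rotdeg',np.degrees(s['tool_rot']).round(2),'F',s['force'].round(1),'gap',round(s['finger_gap']*85.4,1),'q6',s['joint_positions'][5].round(2))
    print('turn(deg)',np.degrees((R.inv()*T).as_rotvec()).round(2),'shift mm now',(1000*R.inv().apply(np.array(p)-s['tool_pos'])).round(1),'after turn',(1000*T.inv().apply(np.array(p)-s['tool_pos'])).round(1))
E
python3 - <<'E'
from h import *
go([.4805,.0235,.001],-145)
t=shot('top','t1')
E
```

```text
t 2.0 pos [0.4811 0.0228 0.1044] rotdeg [ 1.7996e+02 -1.2000e-01 -1.4498e+02] F [-0.4 -1.5 -1. ] gap 85.2 q6 -1.33
turn(deg) [ 0.04 -0.12  0.02] shift mm now [-1.000e-01  9.000e-01  1.034e+02] after turn [1.000e-01 9.000e-01 1.034e+02]
```

View pics/t1.png

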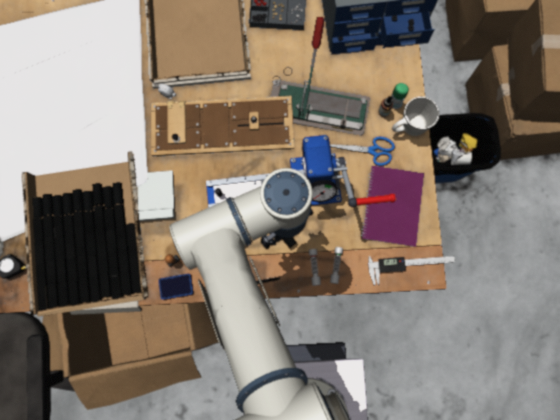

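The arm hangs over the tube with the tool centred near (287,237), and nothing is in the way. Next I descend and grip.

Emit:
send_rows --plan "0 0 0 0 0.5 25 70; 0 0 0 0 0.4 25 70; 0 0 0 0 0 25 70; 0 0 0 0 0 15 70; 0 0 0 0 0 8 70; 0 0 0 0 0 5 70; 0 0 0 0 0 0 70; 0 0 0 0 0 0 22; 0 0 0 0 0 0 22; 0 0 0 0 0 0 22; 0 0 0 0 0 0 22; 0 0 0 0 0 0 22; 0 0 0 0 0 0 22; 0 0 0 0 0 0 22"

```text
time: 3.45
tool_pos: [0.4816, 0.0231, 0.0031]
tool_rot: [-3.141, 0.001, -2.532]
force: [-1.1, 0.5, 6.8]
finger_gap: 0.299
grip_force: 59.0
```

Emit:
send_rows --plan "0 0 0 0 0 -20 22; 0 0 0 0 0 -40 22; 0 0 0 0 0 -40 22; 0 0 7.9 0 0 0 22; 0 0 7.9 0 0 0 22; 0 0 7.9 0 0 0 22; 0 0 7.8 0 0 0 22; 0 0 0 0 0 0 22; 0 0 0 0 0 0 22"

```text
time: 4.35
tool_pos: [0.4808, 0.0229, 0.1022]
tool_rot: [3.142, -0.0, -3.078]
force: [0.3, 0.2, -0.2]
finger_gap: 0.297
grip_force: 58.9
```

```bash
python3 - <<'E'
from h import *
go([.6157,.0693,.075],-176.5)
s=shot('scene','s2')
cv2.imwrite('pics/s2c.png',cv2.resize(cv2.cvtColor(s['image'],cv2.COLOR_RGB2BGR)[120:270,180:380],(800,600),interpolation=2))
E
```

```text
t 4.35 pos [0.4808 0.0229 0.1022] rotdeg [ 1.8000e+02 -2.0000e-02 -1.7636e+02] F [ 0.3  0.2 -0.2] gap 25.4 q6 -1.88
turn(deg) [ 0.   -0.02  0.14] shift mm now [-137.6   37.7   27.1] after turn [-137.5   38.1   27.2]
```

View pics/s2c.png

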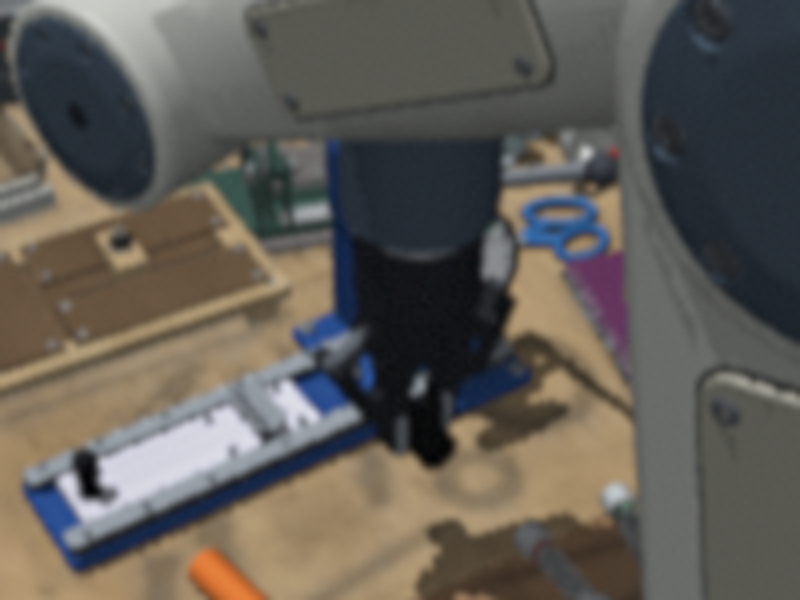

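Emit:
send_rows --plan "0 0 0 -35 9.5 0 22; 0 0 0 -35 9.5 0 22; 0 0 0 -35 9.5 3 22; 0 0 0 -32.5 9.5 10 22; 0 0 0 0 0 10 22; 0 0 0 0 0 0 22; 0 0 0 0 0 0 22"

```text
time: 5.1
tool_pos: [0.6152, 0.0687, 0.0792]
tool_rot: [-3.141, -0.001, -3.081]
force: [0.4, -0.5, 0.7]
finger_gap: 0.29
grip_force: 58.9
```

```bash
python3 - <<'E'
from h import *
s=np.load('pics/s2.npz');print(ray(s,180+435/4,120+440/4,.1135))
go([.6157,.0693,.040],-176.5)
a=shot('scene','s3');b=shot('top','t3')
f=lambda d,y,x:cv2.resize(cv2.cvtColor(d['image'],cv2.COLOR_RGB2BGR)[y:y+112,x:x+75],(400,600),interpolation=2)
cv2.imwrite('pics/c3.png',np.hstack([f(a,150,215),f(b,130,230)]))
E
```

```text
[0.46279849 0.01852357 0.1135    ]
t 5.1 pos [0.6152 0.0687 0.0792] rotdeg [-1.7998e+02 -6.0000e-02 -1.7651e+02] F [ 0.4 -0.5  0.7] gap 24.8 q6 -1.87
turn(deg) [-0.02 -0.06 -0.01] shift mm now [-0.6  0.6 39.2] after turn [-0.5  0.6 39.2]
```

View pics/c3.png

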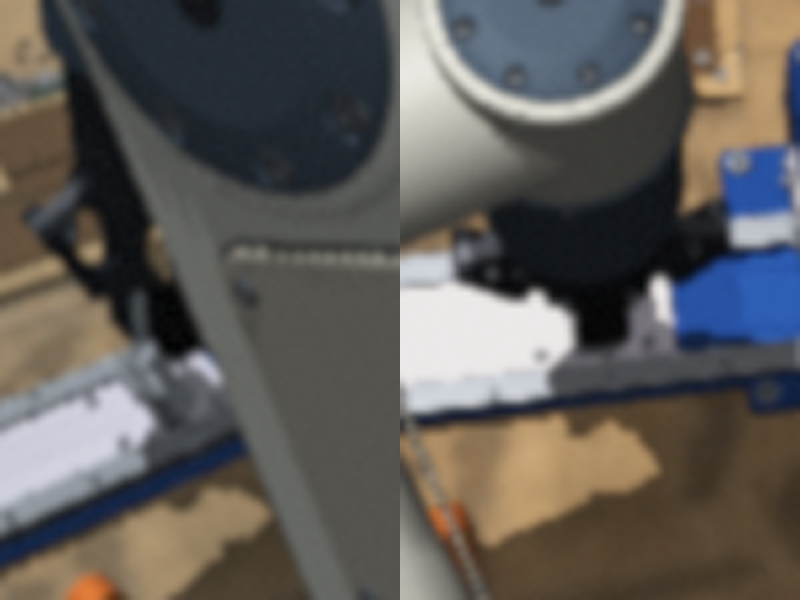

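The tube hangs over the vee, with its near end at about (600,340) in the right half. The visible vee lips just right of it fit the perspective. Lowering now.

Emit:
send_rows --plan "0 0 0 -0.5 0.6 15 22; 0 0 0 0 0 12 22; 0 0 0 0 0 6 22; 0 0 0 0 0 4 22; 0 0 0 0 0 2 22; 0 0 0 0 0 0 22; 0 0 0 0 0 0 22"

```text
time: 5.9
tool_pos: [0.6167, 0.0699, 0.0414]
tool_rot: [3.141, 0.001, -3.081]
force: [-2.7, 0.9, 5.6]
finger_gap: 0.295
grip_force: 60.7
```

Emit:
send_rows --plan "0 0 0 0 0 0 40; 0 0 0 0 0 0 50; 0 0 0 0 0 0 50; 0 0 0 0 0 0 50; 0 0 0 0 0 -15 50; 0 0 0 0 0 -25 50; 0 0 0 0 0 -30 50; 0 0 0 0 0 -30 50; 0 0 0 0 30 0 50; 0 0 0 0 45 0 50; 0 0 0 0 45 0 50; 0 0 0 0 0 0 50; 0 0 0 0 0 0 50"

```text
time: 7.2
tool_pos: [0.6089, 0.1904, 0.1399]
tool_rot: [-3.141, -0.001, -3.08]
force: [0.3, 0.5, -0.3]
finger_gap: 0.588
grip_force: 0.0
```

```bash
python3 - <<'E'
from h import *
go([.6086-.0018,.1998+.030,.036],-176.5)
a=shot('scene','s4');b=shot('top','t4')
f=lambda d,y,x:cv2.resize(cv2.cvtColor(d['image'],cv2.COLOR_RGB2BGR)[y:y+112,x:x+75],(400,600),interpolation=2)
cv2.imwrite('pics/c4.png',np.hstack([f(a,165,215),f(b,130,230)]))
E
```

```text
t 7.2 pos [0.6089 0.1904 0.1399] rotdeg [-1.7998e+02 -3.0000e-02 -1.7646e+02] F [ 0.3  0.5 -0.3] gap 50.2 q6 -2.06
turn(deg) [-0.02 -0.03  0.04] shift mm now [ -0.4  39.5 103.9] after turn [ -0.3  39.5 103.9]
```

View pics/c4.png

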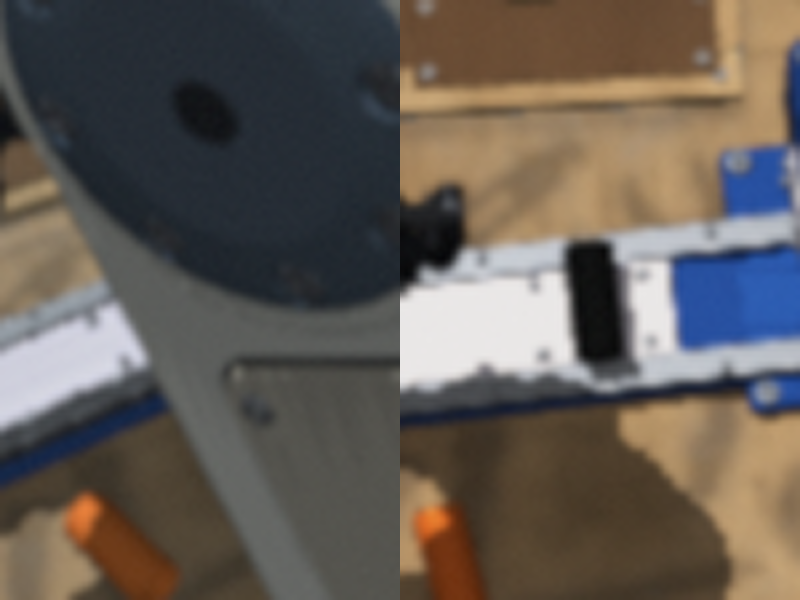

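The tube lies straight in the vee, centred near (593,298) in the right half. I'll grip the knob next and slide the shuttle home.

```bash
python3 - <<'E'
from h import *
t=np.load('pics/t4.npz')
for u,v in((593,245),(593,298),(598,357)): print(ray(t,230+(u-400)/5.333,130+v/5.357,.0635),pt(t,round(230+(u-400)/5.333),round(130+v/5.357)))
E
```

```text
[0.64429068 0.06872239 0.0635    ] [0.64398848 0.06930964 0.06200984]
[0.61678217 0.06993428 0.0635    ] [0.61490785 0.07038793 0.06689625]
[0.58627497 0.06876549 0.0635    ] [0.59188685 0.06995746 0.03550098]
```

Emit:
send_rows --plan "0 0 0 0 9.5 20 50; 0 0 0 0 0 30 50; 0 0 0 0 0 30 50; 0 0 0 0 0 18 50; 0 0 0 0 0 9 50; 0 0 0 0 0 0 50; 0 0 0 0 0 0 12; 0 0 0 0 0 0 12; 0 0 0 0 0 0 12; 0 0 0 0 0 0 12; 0 0 0 0 0 0 12; 0 0 0 0 0 0 12"

```text
time: 8.5
tool_pos: [0.6097, 0.1994, 0.0351]
tool_rot: [3.141, 0.003, -3.081]
force: [-0.4, 0.2, 6.5]
finger_gap: 0.19
grip_force: 58.8
```

Emit:
send_rows --plan "0 0 0 0 -10 -1 12; 0 0 0 0 -20 -1 12; 0 0 0 0 -20 0 12; 0 0 0 0 -20 0 12; 0 0 0 0 -20 0 12; 0 0 0 0 -20 0 12; 0 0 0 0 0 0 12; 0 0 0 0 0 0 12"

```text
time: 9.3
tool_pos: [0.617, 0.0878, 0.0353]
tool_rot: [-3.141, 0.003, -3.083]
force: [7.0, -1.1, -4.3]
finger_gap: 0.196
grip_force: 59.1
```

Emit:
send_rows --plan "0 0 0 -1 -12 0 12; 0 0 0 0 -8 0 12; 0 0 0 0 -4 0 12; 0 0 0 0 -4 0 12; 0 0 0 0 -4 0 12; 0 0 0 0 0 0 12; 0 0 0 0 0 0 12"

```text
time: 10.0
tool_pos: [0.6186, 0.064, 0.0353]
tool_rot: [3.132, 0.004, -3.081]
force: [-0.0, 24.4, -1.1]
finger_gap: 0.189
grip_force: 60.1
```

Emit:
send_rows --plan "0 0 0 0 3 0 45; 0 0 0 0 0 0 50; 0 0 0 0 0 0 50; 0 0 0 0 0 -20 50; 0 0 0 0 0 -40 50; 0 0 -8.2 0 0 -45 50; 0 0 -8.2 0 0 -45 50; 0 0 -8.2 0 0 -45 50; 0 0 -8.2 0 0 -45 50; 0 0 -8.2 0 0 -25 50; 0 0 -8.2 0 0 0 50; 0 0 -8.2 0 0 0 50; 0 0 -8.2 0 0 0 50; 0 0 -8.2 0 0 0 50; 0 0 -8.2 0 0 0 50; 0 0 -8 0 0 0 50; 0 0 0 0 0 0 50; 0 0 0 0 0 0 50"

```text
time: 11.8
tool_pos: [0.6177, 0.0595, 0.3002]
tool_rot: [3.141, -0.0, -1.516]
force: [0.5, 0.4, -0.2]
finger_gap: 0.583
grip_force: 0.0
```

```bash
python3 - <<'E'
from h import *
go([.5236,-.190,.29],-86.5)
a=shot('scene','s5');b=shot('top','t5')
f=lambda d,y,x:cv2.resize(cv2.cvtColor(d['image'],cv2.COLOR_RGB2BGR)[y:y+150,x:x+100],(400,600),interpolation=2)
cv2.imwrite('pics/c5.png',np.hstack([f(a,120,270),f(b,130,300)]))
E
```

```text
t 11.8 pos [0.6177 0.0595 0.3002] rotdeg [ 1.7996e+02 -3.0000e-02 -8.6830e+01] F [ 0.5  0.4 -0.2] gap 49.8 q6 -0.29
turn(deg) [ 0.04 -0.03 -0.33] shift mm now [243.9 107.7  10.4] after turn [243.3 109.2  10.2]
```

View pics/c5.png

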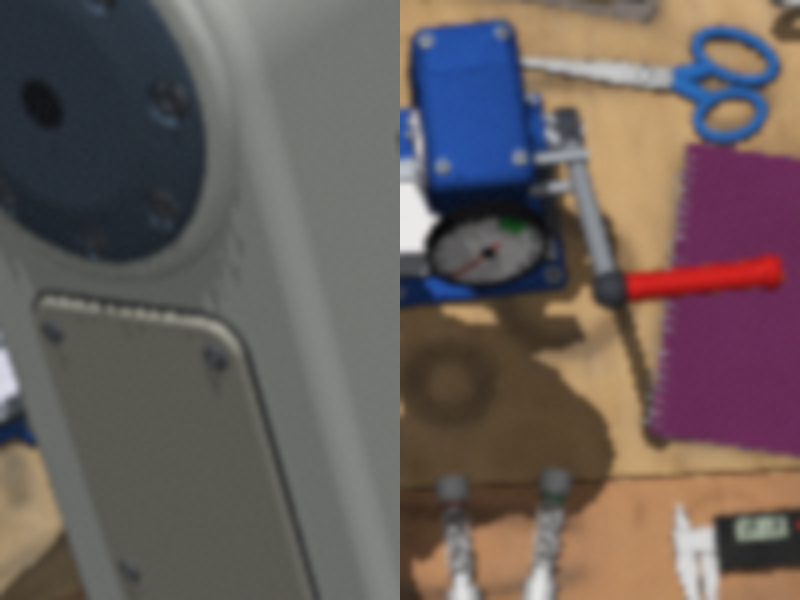

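The lever is unmoved at rest, with the bar centred around (700,280). The shuttle has gone under the head. Next I move over the bar.

Emit:
send_rows --plan "0 0 -0.3 0 36 0 50; 0 0 0 0 36 0 50; 0 0 0 0 37 0 50; 0 0 0 40.5 0 0 50; 0 0 0 40.5 0 0 50; 0 0 0 40.5 0 0 50; 0 0 0 40.5 0 0 50; 0 0 0 40.5 0 0 50; 0 0 0 41 0 0 50; 0 0 0 0 0 0 50; 0 0 0 0 0 0 50"

```text
time: 13.0
tool_pos: [0.5247, -0.1906, 0.2999]
tool_rot: [3.141, 0.0, -1.509]
force: [0.3, -0.8, -0.1]
finger_gap: 0.582
grip_force: 0.0
```

```bash
python3 - <<'E'
from h import *
go([.5236,-.190,.214],-86.5)
E
```

```text
t 13.0 pos [ 0.5247 -0.1906  0.2999] rotdeg [ 1.7996e+02  1.0000e-02 -8.6490e+01] F [ 0.3 -0.8 -0.1] gap 49.7 q6 0.13
turn(deg) [0.04 0.01 0.01] shift mm now [-0.7  1.  85.9] after turn [-0.7  1.1 85.9]
```

Emit:
send_rows --plan "0 0 0 0 1 30 50; 0 0 0 0 0 30 50; 0 0 0 0 0 16 50; 0 0 0 0 0 10 50; 0 0 0 0 0 0 50; 0 0 0 0 0 0 12; 0 0 0 0 0 0 12; 0 0 0 0 0 0 12; 0 0 0 0 0 0 12; 0 0 0 0 0 0 12; 0 0 0 0 0 0 12"

```text
time: 14.1
tool_pos: [0.5242, -0.1897, 0.2147]
tool_rot: [-3.141, -0.0, -1.506]
force: [-1.0, 1.3, 2.3]
finger_gap: 0.197
grip_force: 58.4
```

```bash
python3 - <<'E'
from h import *
s=r.observe();p=s['tool_pos'];print(p,s['force'],s['finger_gap']*85.4)
# arc deltas in tool frame (tool y = -x_cradle, z down), mm: from lever 0
c=lambda q:np.array([-150*np.cos(.61-q),150*np.sin(.61-q)])
for q in(.15,.3,.45,.6,.75,.89,.97,1.05,1.07):
    d=c(q)-c(0);print(q,'cum tool y',(-d[0]).round(1),'z',(-d[1]).round(1))
E
```

```text
[ 0.5241828  -0.18974739  0.2146557 ] [-0.95097904  1.29617031  2.31805426] 16.78722354050802
0.15 cum tool y 11.5 z 19.3
0.3 cum tool y 19.9 z 40.2
0.45 cum tool y 25.1 z 62.0
0.6 cum tool y 27.0 z 84.4
0.75 cum tool y 25.6 z 106.9
0.89 cum tool y 21.2 z 127.4
0.97 cum tool y 17.4 z 138.8
1.05 cum tool y 12.8 z 149.8
1.07 cum tool y 11.5 z 152.5
```

Emit:
send_rows --plan "0 0 0 0 6 9.5 12; 0 0 0 0 5.5 9.8 12; 0 0 0 0 4.5 10.3 12; 0 0 0 0 3.9 10.6 12; 0 0 0 0 2.9 10.8 12; 0 0 0 0 2.3 11 12; 0 0 0 0 1.4 11.2 12; 0 0 0 0 0.5 11.2 12; 0 0 0 0 0 0 12; 0 0 0 0 0 0 12"

```text
time: 15.1
tool_pos: [0.4978, -0.1915, 0.1296]
tool_rot: [-3.141, -0.0, -1.506]
force: [4.3, 1.7, 4.2]
finger_gap: 0.195
grip_force: 59.0
```

```bash
python3 - <<'E'
from h import *
go([.5236-.027,-.190,.1303],-86.5)
b=shot('top','t6');a=shot('scene','s6')
f=lambda d,y,x:cv2.resize(cv2.cvtColor(d['image'],cv2.COLOR_RGB2BGR)[y:y+150,x:x+100],(400,600),interpolation=2)
cv2.imwrite('pics/c6.png',np.hstack([f(a,120,250),f(b,130,290)]))
E
```

```text
t 15.1 pos [ 0.4978 -0.1915  0.1296] rotdeg [-1.7994e+02 -2.0000e-02 -8.6260e+01] F [4.3 1.7 4.2] gap 16.7 q6 0.14
turn(deg) [-0.06 -0.02  0.24] shift mm now [-1.5  1.1 -0.7] after turn [-1.5  1.1 -0.7]
```

View pics/c6.png

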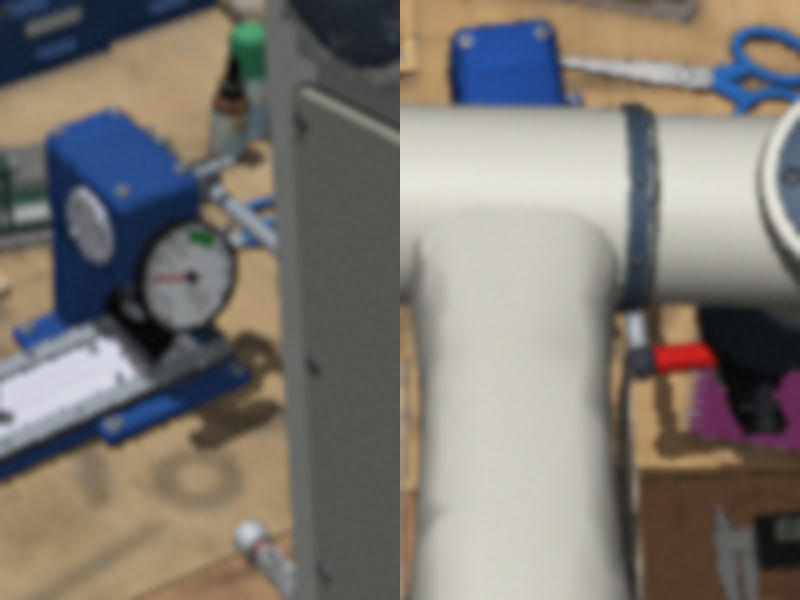

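The dial is visible from the scene camera, centred at about (190,277) in the left half. The needle has moved to point left and the green band is at the top (203,237). That was my tenth picture, so from here I'll read the needle by code. Next is the pull down to the stop.

Emit:
send_rows --plan "0 0 0 0 -0.4 11.2 12; 0 0 0 0 -1 11.3 12; 0 0 0 0 -1.9 10.3 12; 0 0 0 0 -2.5 10.2 12; 0 0 0 0 -3.8 11.4 12; 0 0 0 0 -4.6 11 12; 0 0 0 0 -1.3 2.7 12; 0 0 0 0 0 0 12; 0 0 0 0 0 0 12; 0 0 0 0 0 0 12"

```text
time: 16.2
tool_pos: [0.5125, -0.1907, 0.065]
tool_rot: [-3.14, -0.001, -1.505]
force: [-5.5, 6.8, 25.8]
finger_gap: 0.194
grip_force: 61.6
```

```bash
cat >> h.py <<'E'
def needle(d):
    # rectify the dial: its plane seen in the world, angle clockwise from the rest direction
    g=d['image'].astype(int)[165:215,280:316]; R,G,Bc=g[...,0],g[...,1],g[...,2]
    red=(R-np.maximum(G,Bc)>50); gr=(G-np.maximum(R,Bc)>40)
    c=np.array([297.5,189.2])
    for n,m in(('red',red),('green',gr)):
        y,x=np.nonzero(m); v=np.c_[x+280,y+165]-c; a=np.degrees(np.arctan2(v[:,0],-v[:,1]))
        far=np.hypot(*v.T)>3
        print(n,len(x),'mean offset',v.mean(0).round(1) if len(x) else '','cw from up deg',np.sort(a[far]).round(0)[::max(1,len(a)//8)])
E
python3 - <<'E'
from h import *
go([.5236-.0128,-.190,.0649],-86.5)
for n in('s0','s6'): needle(np.load(f'pics/{n}.npz'))
needle(shot('scene','s7'))
E
```

```text
t 16.2 pos [ 0.5125 -0.1907  0.065 ] rotdeg [-1.7993e+02 -8.0000e-02 -8.6210e+01] F [-5.5  6.8 25.8] gap 16.6 q6 0.13
turn(deg) [-0.07 -0.08  0.29] shift mm now [-0.8  1.7  0.1] after turn [-0.8  1.7  0.1]
red 0 mean offset  cw from up deg []
green 3 mean offset [  2.5 -14.2] cw from up deg [ 6. 10. 14.]
red 0 mean offset  cw from up deg []
green 0 mean offset  cw from up deg []
red 0 mean offset  cw from up deg []
green 2 mean offset [ 3.  -7.2] cw from up deg [19. 26.]
```

```bash
cat > n.py <<'E'
from h import *
def needle2(d):
    g=cv2.resize(d['image'][160:220,275:320],None,fx=8,fy=8,interpolation=cv2.INTER_CUBIC).astype(int); R,G,B=g[...,0],g[...,1],g[...,2]
    bright=((g.min(2)>105)&(g.max(2)-g.min(2)<40)).astype(np.uint8)
    n,l,st,c=cv2.connectedComponentsWithStats(bright);i=1+np.argmax(st[1:,4])
    h=cv2.convexHull(np.argwhere(l==i)[:,::-1].astype(np.int32));e=cv2.fitEllipse(h);m=np.zeros(bright.shape,np.uint8);cv2.fillPoly(m,[h],1)
    m=cv2.dilate(m,np.ones((9,9)))
    print('ellipse',np.round(e[0],0),np.round(e[1],0),round(e[2]))
    for n,s in(('red',R-np.maximum(G,B)),('green',G-np.maximum(R,B))):
        s=np.where(m>0,s,-99);k=s>max(15,.6*s.max());y,x=np.nonzero(k);v=np.c_[x,y]-np.array(e[0])
        a=np.degrees(np.arctan2(v[:,0],-v[:,1]));print(n,s.max(),k.sum(),'mean off',v.mean(0).round(1),'med ang',np.percentile(a[np.hypot(*v.T)>25],[5,50,95]).round(0) if len(a) else '')
E
python3 - <<'E'
from n import *
for n in('s0','s6','s7'): needle2(np.load(f'pics/{n}.npz'))
E
```

```text
ellipse [179. 206.] [154. 190.] 20
red 23 708 mean off [-18.   41.3] med ang [-164. -156. -151.]
green 45 388 mean off [ 25.  -77.9] med ang [ 7. 18. 28.]
ellipse [177. 238.] [150. 191.] 16
red 30 552 mean off [-35.1  -1.8] med ang [-95. -88. -76.]
green 41 294 mean off [ 24.1 -77.7] med ang [ 6. 17. 29.]
ellipse [179. 258.] [154. 193.] 28
red 24 496 mean off [ 43.6 -17.4] med ang [59. 68. 75.]
green 44 264 mean off [ 22.5 -75.4] med ang [ 5. 17. 27.]
```

The needle reads about 224° (roughly 3.9 rad) at the stop, where the force rises to 26 N. Next I let the lever come fully back up, open the fingers briefly so it seats, and regrip.

Emit:
send_rows --plan "0 0 0 0 1.3 -2.7 12; 0 0 0 0 4.6 -11 12; 0 0 0 0 3.8 -11.4 12; 0 0 0 0 2.5 -10.2 12; 0 0 0 0 1.9 -10.3 12; 0 0 0 0 1 -11.3 12; 0 0 0 0 0.4 -11.2 12; 0 0 0 0 -0.5 -11.2 12; 0 0 0 0 -1.4 -11.2 12; 0 0 0 0 -2.3 -11 12; 0 0 0 0 -2.9 -10.8 12; 0 0 0 0 -3.9 -10.6 12; 0 0 0 0 -4.5 -10.3 12; 0 0 0 0 -5.5 -9.8 12; 0 0 0 0 -6 -9.5 12; 0 0 0 0 0 0 12; 0 0 0 0 0 0 12; 0 0 0 0 0 0 45; 0 0 0 0 0 0 45; 0 0 0 0 0 0 45"

```text
time: 18.25
tool_pos: [0.523, -0.1898, 0.2135]
tool_rot: [3.139, 0.0, -1.506]
force: [-0.4, -0.6, -0.1]
finger_gap: 0.528
grip_force: 0.0
```

```bash
python3 - <<'E'
from n import *
go([.5236,-.190,.2147],-86.5)
needle2(shot('scene','s8'))
E
```

```text
t 18.25 pos [ 0.523  -0.1898  0.2135] rotdeg [ 1.7986e+02  2.0000e-02 -8.6290e+01] F [-0.4 -0.6 -0.1] gap 45.1 q6 0.13
turn(deg) [0.14 0.02 0.21] shift mm now [ 0.3 -0.6 -1.2] after turn [ 0.3 -0.6 -1.2]
ellipse [179. 206.] [157. 193.] 20
red 24 774 mean off [-17.6  40.4] med ang [-165. -156. -150.]
green 47 479 mean off [ 25.3 -79. ] med ang [ 7. 18. 28.]
```

The lever is fully back up: both the dial position and the needle match rest. Now the final pull, stopping near 0.86 first.

Emit:
send_rows --plan "0 0 0 0 -0.6 -1.2 12; 0 0 0 0 0 0 12; 0 0 0 0 0 0 12; 0 0 0 0 0 0 12; 0 0 0 0 0 0 12; 0 0 0 0 6 9.5 12; 0 0 0 0 5.5 9.8 12; 0 0 0 0 4.5 10.3 12; 0 0 0 0 3.9 10.6 12; 0 0 0 0 2.9 10.8 12; 0 0 0 0 2.3 11 12; 0 0 0 0 1.4 11.2 12; 0 0 0 0 0.5 11.2 12; 0 0 0 0 -0.4 11.2 12; 0 0 0 0 -1 11.3 12; 0 0 0 0 -1.5 8 12; 0 0 0 0 -1.6 8 12; 0 0 0 0 0 0 12; 0 0 0 0 0 0 12; 0 0 0 0 0 0 12"

```text
time: 20.3
tool_pos: [0.5025, -0.1912, 0.0928]
tool_rot: [-3.141, -0.0, -1.506]
force: [1.3, 1.5, 6.1]
finger_gap: 0.197
grip_force: 59.1
```

```bash
python3 - <<'E'
from n import *
go([.5236-.0212,-.190,.0873],-86.5)
needle2(shot('scene','s9'))
E
```

```text
t 20.3 pos [ 0.5025 -0.1912  0.0928] rotdeg [-1.7997e+02 -2.0000e-02 -8.6260e+01] F [1.3 1.5 6.1] gap 16.8 q6 0.14
turn(deg) [-0.03 -0.02  0.24] shift mm now [-1.2  0.   5.5] after turn [-1.2  0.   5.5]
ellipse [177. 250.] [149. 191.] 18
red 27 580 mean off [  8.3 -43.4] med ang [ 3. 10. 21.]
green 43 258 mean off [ 31.2 -76.9] med ang [14. 22. 29.]
```

Emit:
send_rows --plan "0 0 0 0 -0.6 2.5 12; 0 0 0 0 0 0 12; 0 0 0 0 0 0 12; 0 0 0 0 0 0 12; 0 0 0 0 0 0 12; 0 0 0 0 0 0 12; 0 0 0 0 0 0 12; 0 0 0 0 0 0 12; 0 0 0 0 0 0 12; 0 0 0 0 0 0 12"

```text
time: 21.35
tool_pos: [0.5031, -0.1912, 0.0905]
tool_rot: [-3.141, -0.0, -1.506]
force: [1.2, 0.6, 5.6]
finger_gap: 0.195
grip_force: 59.1
```

```bash
python3 - <<'E'
from n import *
go([.5236-.0212,-.190,.0873],-86.5)
needle2(shot('scene','s10'))
E
```

```text
t 21.35 pos [ 0.5031 -0.1912  0.0905] rotdeg [-1.7996e+02 -2.0000e-02 -8.6260e+01] F [1.2 0.6 5.6] gap 16.7 q6 0.14
turn(deg) [-0.04 -0.02  0.24] shift mm now [-1.2  0.6  3.2] after turn [-1.2  0.7  3.2]
ellipse [177. 250.] [151. 191.] 18
red 27 539 mean off [ 12.1 -44.5] med ang [ 8. 15. 22.]
green 40 186 mean off [ 35.5 -75.3] med ang [20. 25. 30.]
```

```bash
python3 -c "
from station import ticket
print(ticket.close_job())"
```

```text
the job is handed in; nothing more can be done
None
```

I handed the job in at about 21 s: tube in the cradle, shuttle home, one full stroke done, and the handle still held with the needle at about 15° on the dial image, near the middle of the green band (about 17°).

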